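Fit the matching split hub half on the keyed test shaft

TASK

One of the three split hub halves on the rubber mat has a keyway that lines up with the key of the sloping test shaft. Set that half saddle-wise on the shaft, fully down with the key in its keyway and its end face home against the shoulder, then swing the keeper over it until the keeper points along the shaft. Leave the other two halves and everything else on the table where they are.

Things in the scene. Friction and masses are not known exactly. Their poses are not given: they have to be found in the camera images.
- test_shaft: Keyed steel test shaft on a fixed grey stand: 36 mm diameter, 75 mm long, rising at 30 degrees to the horizontal, away from the robot. Origin: on its axis at the low end, in the plane of the shoulder (flat face of the grey round 60 mm head that carries it, at x below 0). Own x: uphill along the shaft; z: square to it, upward; y: level, across. 60 mm or more are free beside and under it.
- keeper (a joint): Angle (rad) of the keeper, a flat steel bar turning about the shaft frame's z on a pivot on the head at x = -20, y = 0 mm. 0 = shut, at its stop: pointing uphill along the shaft, bar from z = 42 to 48 mm, just above a seated half. Grows as it swings open to the shaft's +y side: starts at 1.9 to 2.6, at most 2.8. Light friction (1.5 N at the pin); stays where left. A half riding on the key blocks it.
- key_mid (a point): Middle of the top of the key that stands up from the shaft's upper side. In the shaft's frame: 9 mm wide (y), 20 mm long (from x = 15 to 35 mm), its top at z = 30 mm, 12 mm above the shaft's surface; this point at x = 25, y = 0, z = 30 mm.
- seat (a point): Where the centre point of the matching half comes when it is fully home on the shaft, end face on the shoulder: x = 25, y = 0, z = 19 mm in the shaft's frame, split faces then at z = -1 mm. Either end of the half may face the shoulder.
- keeper_pin (a point): Middle of the round grip pin that stands on the keeper's free end, 46 mm from the pivot axis: 12 mm diameter, 28 mm long, parallel to the shaft frame's z (from z = 48 to 76 mm in that frame; this point at z = 62 mm).
- hub_a_center (a point): Steel split hub half, same outside for all three: 50 mm long (own x, along the bore), 56 mm wide over flat sides (y; flat up to 28 mm), round top 40 mm high (z); half-round bore, radius 20 mm, open below. 0.3 to 0.5 kg. Lies bore down on the mat. Point: its centre, 20 mm above the split faces. Keyway: slot through the wall, 34 mm long, mid-length, 12.5 wide, beside the crown: y = 6.5 to 19 mm.
- hub_b_center (a point): Steel split hub half, same outside for all three: 50 mm long (own x, along the bore), 56 mm wide over flat sides (y; flat up to 28 mm), round top 40 mm high (z); half-round bore, radius 20 mm, open below. 0.3 to 0.5 kg. Lies bore down on the mat. Point: its centre, 20 mm above the split faces. Keyway: slot through the wall, 34 mm long, mid-length, 13 wide, on the crown: y = -6.5 to 6.5 mm.
- hub_c_center (a point): Steel split hub half, same outside for all three: 50 mm long (own x, along the bore), 56 mm wide over flat sides (y; flat up to 28 mm), round top 40 mm high (z); half-round bore, radius 20 mm, open below. 0.3 to 0.5 kg. Lies bore down on the mat. Point: its centre, 20 mm above the split faces. Keyway: slot through the wall on the crown, 13 mm wide, cut in from the -x end, 18 mm long.
- mat: Black rubber mat, 280 x 360 x 4 mm, fixed, on which the halves lie; origin under its centre on the table, its top 4 mm higher.
- collar_mid (a point): Bystander: small steel shaft collar, 42 mm diameter, 16 mm high, flat on the mat; point at its middle.
- clevis_mid (a point): Bystander: steel fork end (clevis), about 60 x 33 x 22 mm, on the mat; point at its middle.
- driver_grip (a point): Bystander: screwdriver with black handle lying on the table; point at its handle.
- wrench_grip (a point): Bystander: steel wrench lying on the table; point at its handle.
- insulator_mid (a point): Bystander: white ribbed porcelain insulator, 68 mm diameter, 108 mm high, upright; point half-way up.
- jar_mid (a point): Bystander: glass jar with steel lid, 60 mm diameter, 85 mm high; point half-way up.
- carton_mid (a point): Bystander: small carton, 65 x 75 x 55 mm; point at its middle.
There are look-alikes about, which are no part of the job. Leave any pink look-alike of the part that bears test_shaft alone.

How it is judged:
On the way:
1. the matching half sits on the shaft, key in its keyway, home against the shoulder, with the keeper still open (x of hub_b_center in the frame of test_shaft between 0.022 and 0.0285 m and y of hub_b_center in the frame of test_shaft between -0.004 and 0.004 m and z of hub_b_center in the frame of test_shaft between 0.016 and 0.0215 m and angle between the z axis of hub_b_center and the z axis of test_shaft, either way round below 0.14 rad and angle between the x axis of hub_b_center and the x axis of test_shaft, either way round below 0.12 rad and value of joint keeper above 1 rad), for 0.2 s.
At the end, for the whole second after the job is handed in: The half slotted mid-crown sits over the key: its centre at x 22 to 28.5, y within 4, z 16 to 21.5 mm in the shaft's frame, aligned within 7 degrees, at rest, and the keeper within 0.3 rad of shut. The other halves and bystanders are within 40 mm of their start (x of hub_b_center in the frame of test_shaft between 0.022 and 0.0285 m and y of hub_b_center in the frame of test_shaft between -0.004 and 0.004 m and z of hub_b_center in the frame of test_shaft between 0.016 and 0.0215 m and angle between the z axis of hub_b_center and the z axis of test_shaft, either way round below 0.14 rad and angle between the x axis of hub_b_center and the x axis of test_shaft, either way round below 0.12 rad and value of joint keeper below 0.3 rad and linear speed of hub_b below 0.02 m/s); the robot touches nothing.
It fails at once if one of the other two halves is moved by more than 40 mm (distance of any of hub_a_center, hub_c_center from where it was at the start of the episode above 0.04 m).
It fails at once if a bystander is moved by more than 40 mm (distance of any of collar_mid, clevis_mid, driver_grip, wrench_grip, insulator_mid, jar_mid, carton_mid from where it was at the start of the episode above 0.04 m).
It also fails if it takes over 53 s, if anything falls off the work surface, if the arm or the gripper's body presses on something with over 40 N, if the wrist force passes 120 N, or if a joint passes its speed limit or range.

ROBOT

A 6-joint arm with a two-finger parallel gripper is mounted at the origin on the work surface. World frame = base frame: x ahead of the robot, y to its left, z up, the work surface at z = 0. Lengths are in m, angles in rad, forces in N, time in s.
With the tool pointing down it reaches from about 0.225 to 0.875 m from the base axis. Payload 3.4 kg.
Tool frame: the origin (TCP) lies midway between the tips of the shut fingers; the grasp point (between the pads) lies r.grip_point_offset behind it (r.grip_point_offset is the distance from the TCP to the grasp point, in m); z points along the fingers, y is the line along which they close (so a half turn about z gives the same grasp; the last joint's range is limited). The gripper opens to 85 mm and grips with 20 to 120 N. Pads are 22 mm wide; open, the fingers measure 114 mm over their backs; the gripper's body (76 mm by 85 mm) begins 54 mm behind the grasp point. The pads swing forward as they close: fully open they stand 13 mm farther back than shut.
Start: joints at [-1.403, 0.276, 1.505, -0, 1.361, -0.121], TCP at [0.164, -0.551, 0.231] pointing down, gripper open.
Joint ranges: [-2.89, 2.89], [-0.75, 2.08], [0.22, 2.7], [-1.18, 4.32], [0.11, 2.71], [-2.7, 2.7]. Speed limits (rad/s): [2.57, 2.57, 3.14, 3.14, 3.14, 3.14].

INTERFACE

Orientations are given as a unit quaternion [x, y, z, w].
In Python, from bench import r, effector, solver, monitor, camera gives the robot as it stands. The module is installed in compiled form; this text tells all that it offers. Calls block until the motion is done:
- r.movep(position, orientation): joint-space move of the TCP to a pose.
- r.move_l(position, rate=0.15, rotation=None): straight line of the TCP; rotation=None keeps the orientation; rate is the mean speed in m/s.
- r.movej(angles): joint-space move.
- effector.command_gripper(opening): finger opening in m; the grip force is fixed at half the most; returns when the fingers have stopped.
- r.dwell(seconds).
- solver.solve_ik(position, orientation): joint angles nearest the present ones, or None.
- monitor.sense(): the state.
- camera(name): name is "side" or "top" or "wrist"; returns a dict with "color" (420x560x3 uint8, red, green, blue), "intrinsics" (3x3 intrinsics, pixels), "cam_to_world" (4x4, takes a point from camera to world coordinates). Camera axes: x right, y up, looking along -z (the intrinsics and any distortion apply to the point x, -y, -z); pixel columns grow to the right and rows downward; lengths in m; the calibration is good to about 2 mm. A picture is of the moment at which its call begins. There is no depth.
A pose or a line that the arm cannot do raises r.Unreachable and nothing moves.
- r.close_job(): hands the job in; it is judged then, once.
The state is a dict: "clock": time; "q": joint angles; "qvel": joint speeds; "tau": joint torques, N m; "position": TCP position; "tool_rot": TCP orientation; "ft_force": force on the tool from outside, world axes, zero at the start; "moment": the same for the moment, N m; "gripper_width": finger opening in m; "finger_force": force on a finger pad.
Only numpy, scipy, OpenCV 4.12 (cv2) and the standard library are available. Lean on these libraries where they do the work, as an engineer would, in place of code of your own. Each camera call takes 0.05 s, during which the arm holds its last target. There are 200 camera calls.

## Working session

There is one attempt and no reset: what is moved stays moved. The work goes in short steps, each a Python script; the robot and the scene stay as the last script left them, time stands still between calls to the robot, and variables do not carry over. Pictures are saved under pics/ and viewed, at most 10 in all, crops included, and the job is handed in when it is done.

```bash
mkdir -p pics; ls; python3 - <<'E'
from bench import r, effector, solver, monitor, camera
import cv2, numpy as np
np.set_printoptions(precision=4,suppress=True)
for n in ["side","top"]:
    c=camera(n); cv2.imwrite(f"pics/{n}0.png",cv2.resize(c["color"][:,:,::-1],(800,600),interpolation=cv2.INTER_CUBIC)); cv2.imwrite(f"{n}0_raw.png",c["color"][:,:,::-1])
    print(n,c["intrinsics"],c["cam_to_world"],[k for k in c])
    np.savez(n+"0.npz",K=c["intrinsics"],T=c["cam_to_world"])
print(r.grip_point_offset,monitor.sense())
E
```

```text
pics
side [[448.1497   0.     271.9967]
 [  0.     448.1497 209.3253]
 [  0.       0.       1.    ]] [[ 0.9735  0.1528 -0.17    0.339 ]
 [-0.2283  0.6075 -0.7608 -0.907 ]
 [-0.013   0.7794  0.6263  0.9132]
 [ 0.      0.      0.      1.    ]] ['color', 'intrinsics', 'cam_to_world']
top [[415.0944   0.     282.4402]
 [  0.     415.0944 206.723 ]
 [  0.       0.       1.    ]] [[ 0.0151  0.9855 -0.169   0.3673]
 [-0.9998  0.0165  0.0067  0.0807]
 [ 0.0094  0.1689  0.9856  1.1888]
 [ 0.      0.      0.      1.    ]] ['color', 'intrinsics', 'cam_to_world']
0.0187 {'clock': 0.1, 'q': array([-1.403 ,  0.2765,  1.506 ,  0.    ,  1.3607, -0.121 ]), 'qvel': array([ 0.0005, -0.0019, -0.0032,  0.0017,  0.0007, -0.0002]), 'tau': array([  0.0017, -41.7698, -24.6406,  -0.0001,   0.0058,  -0.    ]), 'position': array([ 0.1637, -0.5507,  0.2305]), 'tool_rot': array([ 0.9896,  0.1439, -0.    , -0.0008]), 'ft_force': array([-0.4636, -0.0135, -0.4076]), 'moment': array([-0.0386,  0.0011, -0.0154]), 'finger_force': 0.0, 'gripper_width': 0.08520410822175355}
```

View pics/side0.png

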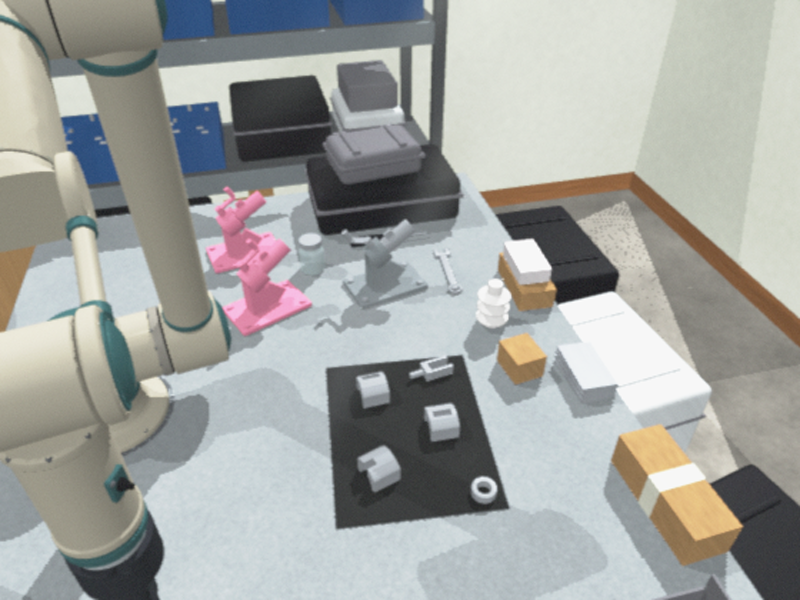

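View pics/top0.png

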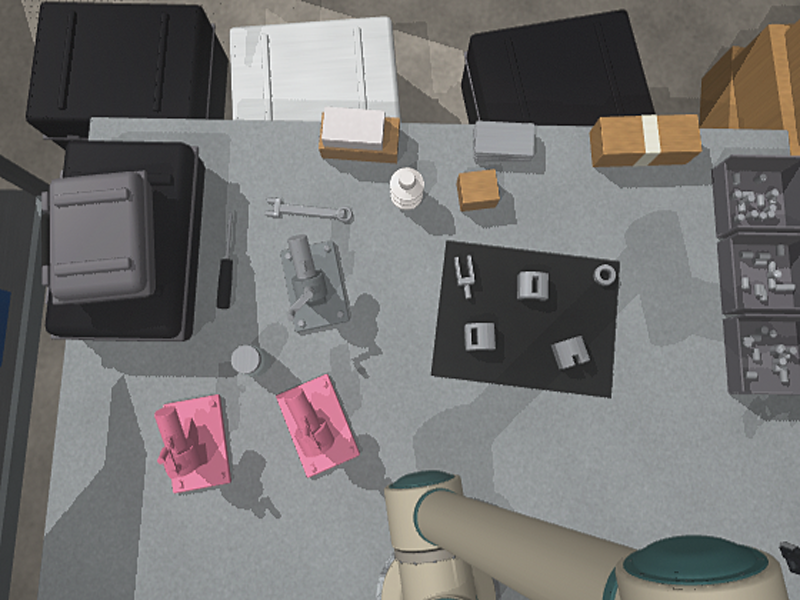

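The side view shows the grey stand (385,265), pink look-alikes on the left and the mat with three halves. In the top view the halves are at (533,285), (480,336) and (572,352, the end-slotted one), and the grey shaft is at about (303,265). I'll zoom in on both.

```bash
python3 - <<'E'
import cv2, numpy as np
t=cv2.imread("top0_raw.png"); s=cv2.imread("side0_raw.png")
R=lambda im,x,y,w,h,f: cv2.resize(im[y:y+h,x:x+w],None,fx=f,fy=f,interpolation=cv2.INTER_CUBIC)
a=R(t,185,155,65,85,6)   # 390x510
b=R(t,315,180,68,85,6)   # 408x510
cv2.imwrite("pics/top_crop.png",np.hstack([a,b]))
a=R(s,230,145,85,75,4.6); b=R(s,240,250,85,75,4.6) 
cv2.imwrite("pics/side_crop.png",np.hstack([a,b])); print(a.shape)
E
```

```text
(345, 391, 3)
```

View pics/top_crop.png

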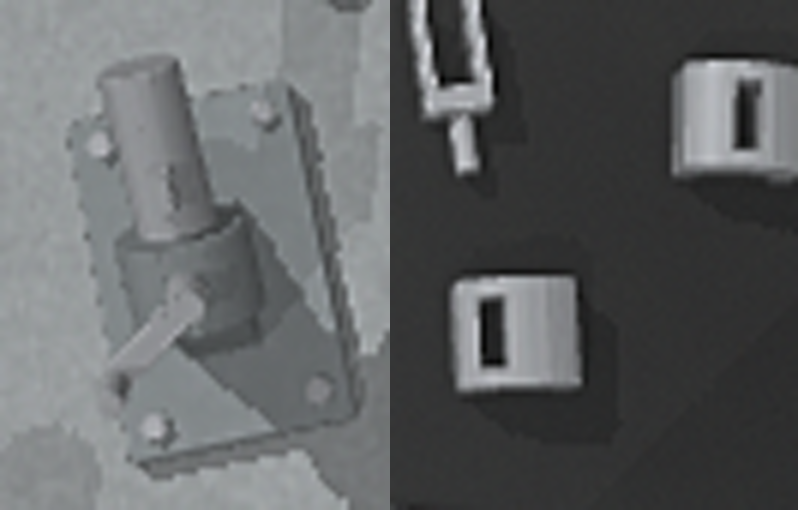

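View pics/side_crop.png

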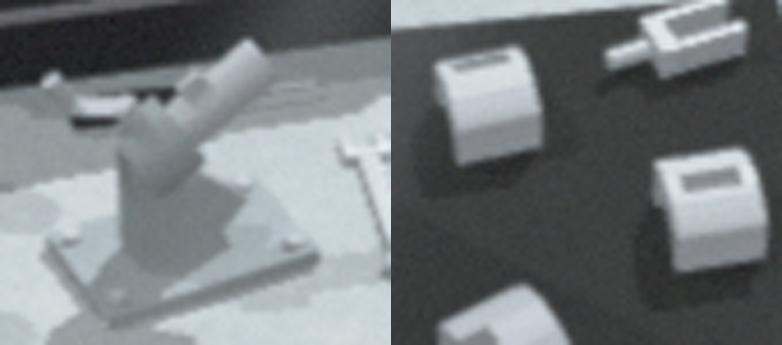

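The second half, top (533,285), has its slot mid-crown, so it is hub_b. The one at (480,336) has its slot beside the crown (hub_a). Next I'll fit the shaft roughly from both views and move the wrist camera over hub_b.

```bash
cat > h.py <<'E'
import numpy as np, cv2
from scipy.spatial.transform import Rotation as Rot
from scipy.optimize import least_squares
np.set_printoptions(precision=4,suppress=True)
def rays(c,px):
    px=np.atleast_2d(px).astype(float); K,T=c["K"],c["T"]
    d=np.c_[(px[:,0]-K[0,2])/K[0,0],-(px[:,1]-K[1,2])/K[1,1],-np.ones(len(px))]@T[:3,:3].T
    return T[:3,3],d/np.linalg.norm(d,axis=1,keepdims=True)
def at_z(c,px,z):
    o,d=rays(c,px); return o+d*((z-o[2])/d[:,2])[:,None]
def proj(c,P):
    K,T=c["K"],c["T"]; p=(np.atleast_2d(P)-T[:3,3])@T[:3,:3]
    return np.c_[K[0,0]*p[:,0]/-p[:,2]+K[0,2],K[1,1]*-p[:,1]/-p[:,2]+K[1,2]]
def shaftR(yaw): # columns = shaft axes in world
    return Rot.from_euler('zy',[yaw,-np.pi/6]).as_matrix()
def snap(name,tag,view=None):
    from bench import camera
    c=camera(name); np.savez(tag+".npz",K=c["intrinsics"],T=c["cam_to_world"])
    im=c["color"][:,:,::-1]; cv2.imwrite(tag+"_raw.png",im)
    cv2.imwrite("pics/"+tag+".png",cv2.resize(im,(800,600),interpolation=cv2.INTER_CUBIC))
def axisdist(c,px,O,a,b):
    """signed distance ray-axis (b = lateral reference)"""
    o,d=rays(c,px); n=np.cross(a,d); n/=np.linalg.norm(n,axis=1,keepdims=True)
    return n@(O-o)
E
python3 - <<'E'
from h import *
top=np.load("top0.npz"); side=np.load("side0.npz")
T=lambda p:np.array([185,155])+(np.array(p)+.5)/6-.5
S=lambda p:np.array([230,145])+(np.array(p)+.5)/4.6-.5
tl,tr=T([(102,85),(118,160),(133,232)]),T([(182,70),(197,140),(212,205)])
sl,sr=S([(225,57),(243,42)]),S([(205,130),(240,100),(268,75)])
te,se=T([(140,70)]),S([(259,54)])
tk=T([(172,190)]); sp=S([(52,82)]); 
def f(v):
    O=v[:3]; R=shaftR(v[3]); a=R[:,0]
    r=[]
    for c,l,rr in((top,tl,tr),(side,sl,sr)):
        r+=list((np.abs(axisdist(c,l,O,a,0))-.018)*1e3)+list((np.abs(axisdist(c,rr,O,a,0))-.018)*1e3)
    e=O+a*.075
    r+=list((proj(top,e)-te)[0]*2.2)+list((proj(side,e)-se)[0]*2.2)
    return np.array(r)
g=at_z(top,T([(170,220)]),.12)[0]
s=least_squares(f,[*g,.1]); print(s.x,s.fun)
O=s.x[:3];R=shaftR(s.x[3])
print("key proj crop",(proj(top,O+R@[.025,0,.03])-[185,155])*6,(proj(side,O+R@[.025,0,.03])-[230,145])*4.6)
B=lambda p:np.array([315,180])+(np.array(p)+.5-[390,0])/6-.5
print("hub b",at_z(top,B([(748,116)]),.043))
E
cat > go.py <<'E'
E
python3 - <<'E'
from h import *
from bench import r,monitor,solver
top=np.load("top0.npz")
B=lambda p:np.array([315,180])+(np.array(p)+.5-[390,0])/6-.5
p=at_z(top,B([(748,116)]),.043)[0]
r.movep([p[0]-.04,p[1],.22],[1,0,0,0])
snap("wrist","w1"); print(monitor.sense()["q"],monitor.sense()["clock"],np.load("w1.npz")["T"],np.load("w1.npz")["K"][0])
E
```

```text
[0.5849 0.2553 0.1137 0.1608] [-0.6546 -0.5028 -0.2021 -0.7704 -0.5331  0.1485 -4.0461 -3.5441 -0.7701
 -2.2324 -3.9438  0.0428 -0.9249 -0.3539  1.3063]
key proj crop [[149.7894 196.1085]] [[177.502   70.6379]]
hub b [[ 0.5904 -0.1852  0.043 ]]
[-0.4458  0.2909  1.5117 -0.0004  1.3389  1.1263] 2.075 [[-0.0008  0.9658  0.2591  0.6154]
 [-1.     -0.0009  0.0003 -0.1861]
 [ 0.0006 -0.2591  0.9658  0.3632]
 [ 0.      0.      0.      1.    ]] [378.4414   0.     279.3617]
```

View pics/w1.png

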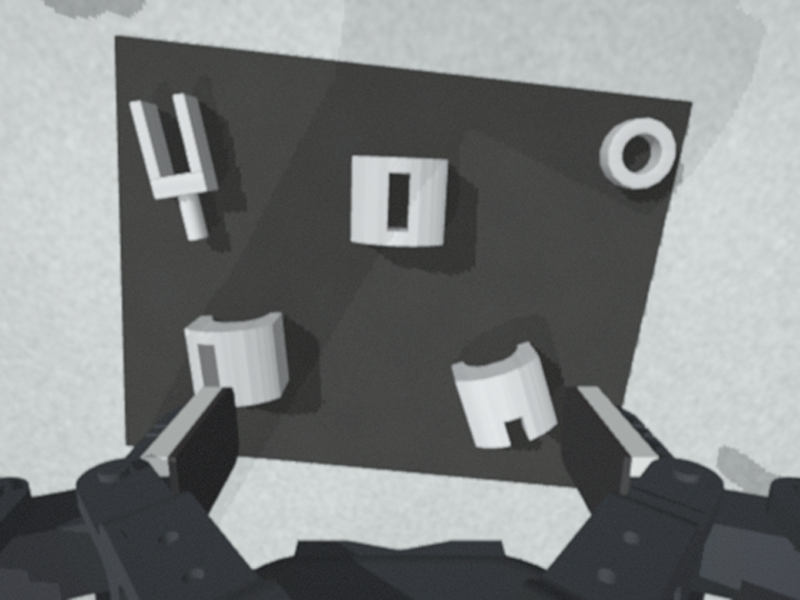

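The wrist view has hub_b at (398,201) with its slot mid-crown, yawed about -0.036 rad, and hub_a lower left and hub_c lower right. I'll measure the slot and grasp.

```bash
python3 - <<'E'
from h import *
from bench import r,monitor,solver,effector
c=np.load("w1.npz"); im=cv2.imread("w1_raw.png",0)
m=np.zeros_like(im); m[112:168,258:300]=(im[112:168,258:300]<110)
n,l,st,cen=cv2.connectedComponentsWithStats(m); k=1+np.argmax(st[1:,4]); print(st[k],cen[k])
pts=np.argwhere(l==k)[:,::-1].astype(np.float32); rect=cv2.minAreaRect(pts); box=cv2.boxPoints(rect)
w=at_z(c,box,.0435); print(w, np.linalg.norm(np.diff(w,axis=0),axis=1))
# hub outline corners at the crown edges ends (flat-side top z=.032)
o=at_z(c,np.array([(351.5,155),(447,159),(443,246),(351,243)])*.7,.032); print("outline",o,o.mean(0),np.linalg.norm(np.diff(o,axis=0),axis=1))
E
```

```text
[272 121  15  39 518] [278.4691 140.1737]
[[ 0.5776 -0.1789  0.0435]
 [ 0.6087 -0.1805  0.0435]
 [ 0.6082 -0.1918  0.0435]
 [ 0.577  -0.1904  0.0435]] [0.0312 0.0113 0.0312]
outline [[ 0.6186 -0.1582  0.032 ]
 [ 0.6163 -0.2146  0.032 ]
 [ 0.5646 -0.2133  0.032 ]
 [ 0.5665 -0.1566  0.032 ]] [ 0.5915 -0.1857  0.032 ] [0.0565 0.0517 0.0567]
```

```bash
python3 - <<'E'
from h import *
from bench import r,monitor,solver,effector
q=(Rot.from_euler('z',-.038)*Rot.from_quat([1,0,0,0])).as_quat()
p=np.array([.5918,-.1857])
r.movep([*p,.09],q)
r.move_l([*p,.002],rate=.1)
s=monitor.sense(); print(s["position"],s["ft_force"])
effector.command_gripper(0.0)
s=monitor.sense(); print(s["position"],s["ft_force"],s["gripper_width"],s["finger_force"])
r.move_l([*p,.15],rate=.15)
s=monitor.sense(); print(s["position"],s["ft_force"],s["gripper_width"],s["finger_force"],s["clock"])
# view toward shaft
yaw=.16; u=np.array([np.cos(yaw),np.sin(yaw)])
q2=(Rot.from_euler('z',yaw)*Rot.from_quat([1,0,0,0])).as_quat()
r.movep([*(np.array([.585,.255])-.11*u),.30],q2)
snap("wrist","w2"); s=monitor.sense(); print(s["q"],s["clock"],s["gripper_width"])
E
```

```text
[ 0.5924 -0.1859  0.0027] [0.643  0.1207 0.3931]
[ 0.5924 -0.1857  0.003 ] [0.026  0.7238 6.7373] 0.054923315384806735 66.04218363761902
[ 0.5908 -0.1853  0.1486] [-0.3542  0.4868 -5.2174] 0.05499444144820415 64.83782529830933 5.2333
[ 0.33    0.1803  1.467  -0.0006  1.4952  1.7424] 6.975 0.055079132954565985
```

View pics/w2.png

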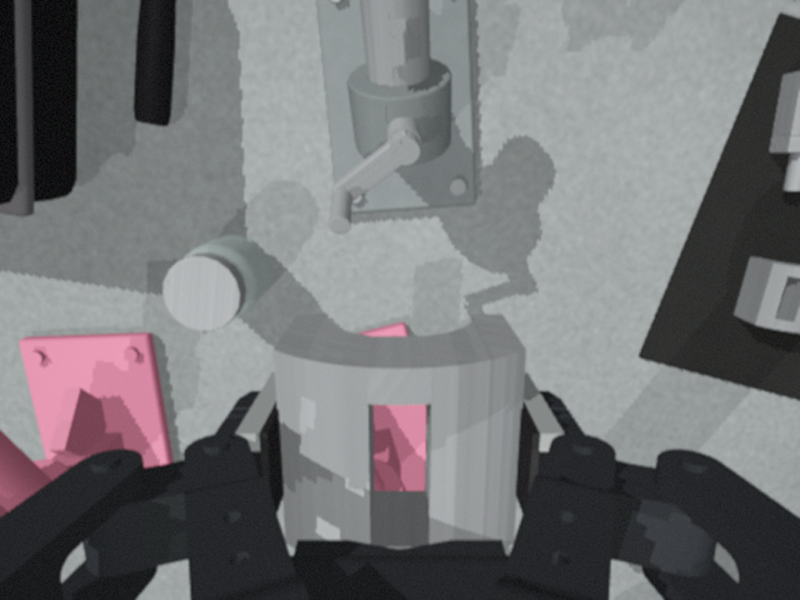

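The hub is held centred. The shaft and keeper are partly out of frame at the top, with the pivot at (405,140) and the pin at (340,210). Next view is with the tool tilted square to the shaft.

```bash
python3 - <<'E'
from h import *
from bench import r,monitor,solver,effector
yaw=.13;O=np.array([.585,.255,.114]);R=shaftR(yaw)
q=Rot.from_matrix(R@np.diag([1,-1,-1.])).as_quat()
r.movep(O+R@[-.055,0,.15],q)
snap("wrist","w3"); s=monitor.sense(); print(s["q"],s["clock"],s["position"])
E
```

```text
[ 0.5358  0.0208  1.987  -0.4025  0.7119  2.2286] 7.8 [0.4648 0.2482 0.2181]
```

View pics/w3.png

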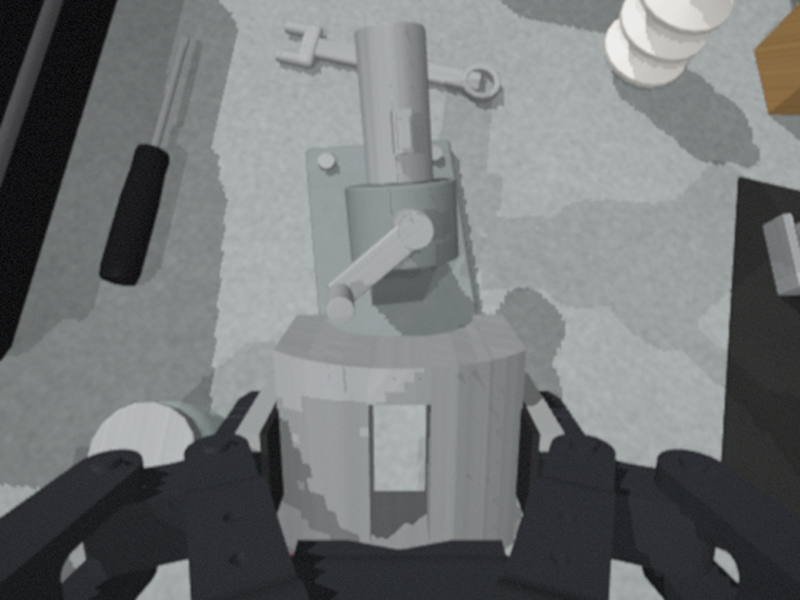

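```bash
python3 - <<'E'
import cv2, numpy as np
t=cv2.imread("w3_raw.png")
R=lambda im,x,y,w,h,f: cv2.resize(im[y:y+h,x:x+w],None,fx=f,fy=f,interpolation=cv2.INTER_CUBIC)
a=R(t,240,10,75,120,5); b=R(t,225,110,100,120,4); b=np.vstack([b,np.zeros((120,400,3),np.uint8)])
cv2.imwrite("pics/w3c.png",np.hstack([a,b]))
E
```

```text
(no output)
```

View pics/w3c.png

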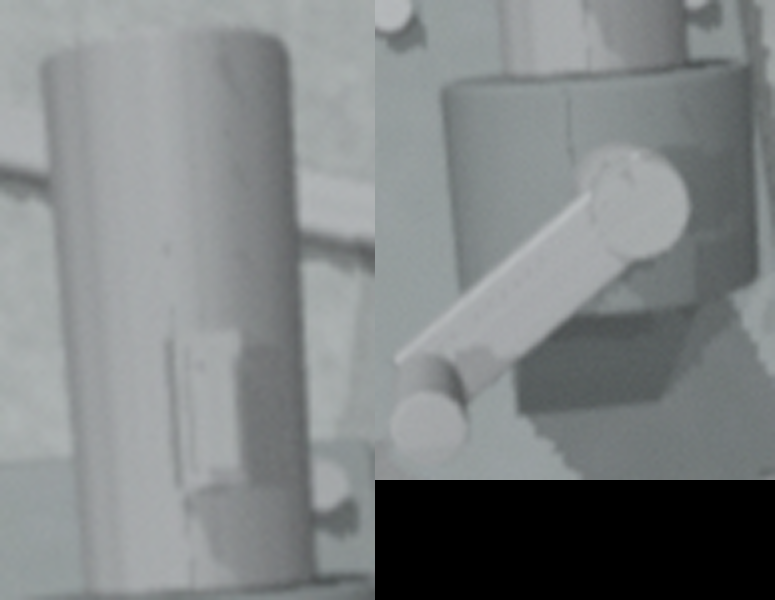

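The crop shows the key top at crop columns 170–240, rows 330–488. The shaft end corners are at (45,70) and (288,55), and the shoulder is at row ~585. On the right are the pivot (640,205) and the pin top (430,425). Now a joint fit.

```bash
cat > fit.py <<'E'
from h import *
w=np.load("w3.npz");top=np.load("top0.npz"); side=np.load("side0.npz")
A=lambda p:np.array([240,10])+(np.array(p)+.5)/5-.5
B=lambda p:np.array([225,110])+(np.array(p)+.5-[375,0])/4-.5
T=lambda p:np.array([185,155])+(np.array(p)+.5)/6-.5
S=lambda p:np.array([230,145])+(np.array(p)+.5)/4.6-.5
m=1e-3
# (camera, crop fn, pixel, shaft-frame point, weight)
PT=[(w,A,(45,70),(75,18,0)),(w,A,(288,55),(75,-18,0)),(w,A,(168,30),(75,0,18)),
 (w,A,(170,330),(35,4.5,30)),(w,A,(239,328),(35,-4.5,30)),(w,A,(241,487),(15,-4.5,30)),(w,A,(182,489),(15,4.5,30)),
 (w,B,(443,92),(0,30,0)),(w,B,(750,66),(0,-30,0)),(w,A,(90,588),(0,18,0)),(w,A,(315,578),(0,-18,0)),
 (top,T,(140,70),(75,0,0)),(side,S,(259,54),(75,0,0))]
ED=[(w,A,[(60,230),(77,440)]),(w,A,[(297,230),(307,460)]),(top,T,[(102,85),(118,160),(133,232)]),(top,T,[(182,70),(197,140),(212,205)]),
 (side,S,[(225,57),(243,42)]),(side,S,[(205,130),(240,100),(268,75)])]
mmpx={id(w):1/1.45,id(top):2.6,id(side):2.3}
def f(v,which,sel):
    O=v[:3];R=shaftR(v[3]);r=[]
    for c,F,p,P in PT:
        if c in sel: r+=list((proj(c,O+R@(np.array(P)*m))-F([p]))[0]*mmpx[id(c)])
    for c,F,p in ED:
        if c in sel: r+=list((np.abs(axisdist(c,F(p),O,R[:,0],0))-.018)*1e3)
    if w in sel:
        th=v[4]; pin=np.array([-20+46*np.cos(th),46*np.sin(th),76])*m
        r+=list((proj(w,O+R@pin)-B([(430,425)]))[0]*.7)
        r+=list((proj(w,O+R@(np.array([-20,0,52])*m))-B([(640,205)]))[0]*.4)
    else: r.append(v[4]-2.2)
    return np.array(r)
if __name__=="__main__":
    for sel in ([w],[top,side],[w,top,side]):
        class L(list):
            def __contains__(s,x): return any(x is y for y in s)
        s=least_squares(f,[.585,.255,.114,.15,2.2],args=(0,L(sel)),loss="soft_l1"); print(s.x); print(s.fun.round(1))
E
python3 fit.py
```

```text
[0.593  0.2533 0.1034 0.2089 2.3483]
[ 0.4  0.8  0.3 -0.1 -0.2  0.7 -1.8  0.7 -2.3  0.2 -1.1 -1.  -1.7 -0.5
  1.3 -2.1  0.6 -1.9  0.7  0.8  1.  -0.4  0.2  0.6 -0.6 -1.3 -1.1  2.4
 -2.7 -0.5]
[0.5843 0.2548 0.1148 0.1646 2.2   ]
[ 0.  -0.8 -0.7  0.8 -0.8 -0.5 -0.1 -0.7 -0.6 -0.  -5.  -4.5  0.  -1.4
 -3.   0. ]
[0.5857 0.2534 0.1138 0.1997 2.4083]
[-0.2 -1.   1.3 -1.7  0.1 -1.3 -2.   0.6 -2.1  0.2 -1.  -0.  -2.1  0.4
  0.  -0.9  1.5 -0.3 -0.1  2.1  1.5  1.1 -1.  -1.4 -0.3  1.  -0.4 -0.3
 -1.5 -1.8 -1.4  0.1  1.6 -0.1 -1.  -1.5 -4.  -3.8 -1.8 -2.5 -3.7 -1.1
  9.3 -2.9  1.2]
```

```bash
python3 - <<'E'
import fit; from fit import *
class L(list):
    def __contains__(s,x): return any(x is y for y in s)
import h
for sel in ([w],[w,top,side]):
    def g(v):
        fit.shaftR=lambda y: Rot.from_euler('ZYX',[y,-np.pi/6,v[5]]).as_matrix()
        return fit.f(v[:5],0,L(sel))
    s=least_squares(g,[.59,.255,.105,.2,2.3,0],loss="soft_l1"); print(s.x); print(s.fun.round(1))
# base plate yaw from top crop, plate top z~.012
p=at_z(top,T([(72,130),(145,465),(285,85),(355,410)]),.01); d=p[[0,2]]-p[[1,3]]; print("base yaw",np.arctan2(d[:,1],d[:,0]))
from bench import r,monitor
yaw=.22;O=np.array([.59,.2535,.107]);R=shaftR(yaw)
q=Rot.from_matrix(R@np.diag([1,-1,-1.])).as_quat()
r.movep(O+R@[-.05,0,.14],q); r.dwell(.3)
snap("wrist","w4"); s=monitor.sense(); print(s["clock"],s["position"],s["q"])
Tm=np.load("w4.npz")["T"]; print("cam in shaft",R.T@(Tm[:3,3]-O),(R.T@Tm[:3,:3]))
t=cv2.imread("w4_raw.png")
RR=lambda im,x,y,w,h,f: cv2.resize(im[y:y+h,x:x+w],None,fx=f,fy=f,interpolation=cv2.INTER_CUBIC)
a=RR(t,225,0,110,150,4);b=RR(t,215,100,90,150,4); cv2.imwrite("pics/w4c.png",np.hstack([a,b]))
E
```

```text
[ 0.5912  0.2542  0.1055  0.2347  2.2228 -0.0286]
[-0.4 -0.1 -0.1 -0.1  0.9  0.3  0.2  0.9 -0.3  0.5  0.8 -0.5  0.  -0.1
  0.2 -1.8 -0.3 -1.5 -0.3  1.1  0.2 -0.  -0.6 -0.4 -0.2 -0.6 -0.1  0.1
 -0.6  0. ]
[0.5866 0.2546 0.1121 0.2245 2.172  0.0029]
[-0.9 -1.5  0.3 -1.   1.5 -1.1  0.7  0.7  0.4  0.4  1.4  0.   0.4  0.4
 -1.  -1.  -0.2 -0.4 -1.1  1.9  0.1  1.  -1.5 -1.8 -0.   1.3 -1.1 -1.2
 -0.6 -0.7 -1.8 -0.5  1.   0.4 -0.4 -0.8 -3.3 -3.3 -2.6 -3.2 -4.2 -1.7
  1.1 -0.   1. ]
base yaw [0.2569 0.2405]
8.4 [0.4778 0.2428 0.2043] [ 0.5052  0.0458  1.9991 -0.4012  0.668   2.119 ]
cam in shaft [ 0.0159 -0.      0.2836] [[-0.0004  0.9661  0.2583]
 [-1.     -0.0004 -0.0003]
 [-0.0002 -0.2583  0.9661]]
```

View pics/w4c.png

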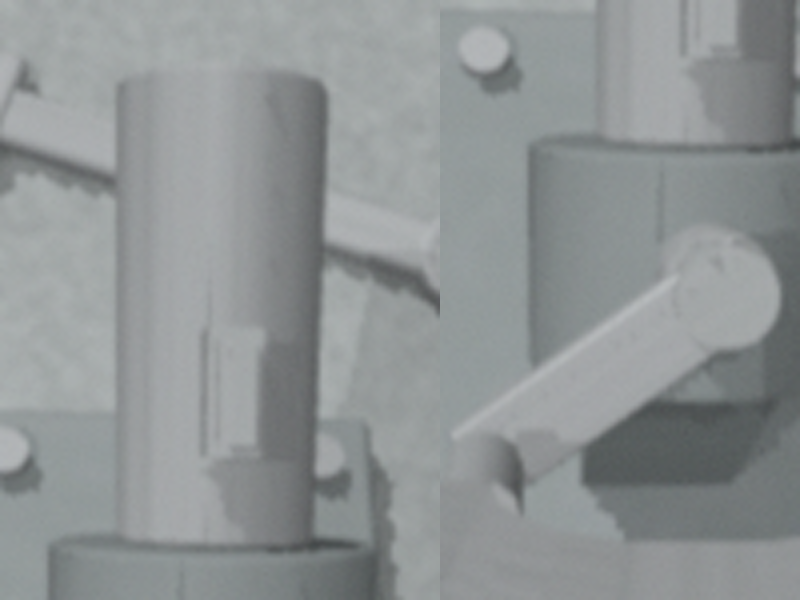

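```bash
cat > fit2.py <<'E'
from fit import *
w4=np.load("w4.npz")
A4=lambda p:np.array([225,0])+(np.array(p)+.5)/4-.5
B4=lambda p:np.array([215,100])+(np.array(p)+.5-[440,0])/4-.5
P3=[(w,)+t[1:] for t in PT if t[0] is w]
P4=[(w4,A4,(117,85),(75,18,0)),(w4,A4,(327,90),(75,-18,0)),(w4,A4,(222,68),(75,0,18)),
 (w4,A4,(203,330),(35,4.5,30)),(w4,A4,(264,328),(35,-4.5,30)),(w4,A4,(262,458),(15,-4.5,30)),(w4,A4,(207,456),(15,4.5,30)),
 (w4,A4,(49,552),(0,30,0)),(w4,A4,(375,552),(0,-30,0)),(w4,A4,(118,540),(0,18,0)),(w4,A4,(311,540),(0,-18,0)),(w4,B4,(725,295),(-20,0,50)),(w,B,(640,205),(-20,0,50))]
def resid(v,PP,cam):
    # v: O, yaw, roll, pitch, + camera lateral tilt error
    R=Rot.from_euler('ZYX',[v[3],-np.pi/6+v[5],v[4]]).as_matrix(); r=[]
    for c,F,p,P in PP:
        r+=list((proj(c,v[:3]+R@(np.array(P)*m))-F([p]))[0])
    return np.array(r+[v[4]*(0 if cam[0] else 1e4),v[5]*(0 if cam[1] else 1e4)])
for name,PP in(("w3",P3+P4[-1:]),("w4",P4[:-1]),("both",P3+P4)):
  for cam in((0,0),(1,0),(1,1)):
    s=least_squares(resid,[.59,.255,.106,.2,0,0],args=(PP,cam),loss="soft_l1",x_scale=.01)
    print(name,cam,s.x,"rms px",np.sqrt(np.mean(s.fun[:-2]**2)))
  print(s.fun[:-2].reshape(-1,2).round(1).tolist())
print("top bolts",at_z(top,T([(100,145),(265,115),(157,428),(318,390)]),.018))
print("w4 bolts",at_z(w4,A4([(10,450),(330,455)]),.018))
print("w3 bolts",at_z(w,np.array([(327,161),(436,156)])*.7,.018))
print("w3 tool",Rot.from_matrix(w["T"][:3,:3]).as_euler('ZYX'))
E
python3 fit2.py
```

```text
w3 (0, 0) [ 0.5903  0.2546  0.1066  0.2322 -0.      0.    ] rms px 1.0386671854315481
w3 (1, 0) [ 0.5904  0.2541  0.1066  0.2383 -0.0266  0.    ] rms px 0.9573805830296086
w3 (1, 1) [ 0.5889  0.254   0.1085  0.237  -0.0252  0.0189] rms px 0.9099858110593976
[[-1.1, 0.1], [-0.3, -0.0], [1.1, -0.0], [0.2, 0.9], [-0.3, 0.3], [1.4, -0.8], [0.2, -0.2], [-0.1, -1.5], [0.1, -1.3], [-0.5, 2.7], [0.7, 0.8], [-1.1, -0.1]]
w4 (0, 0) [ 0.5893  0.2547  0.1083  0.2341 -0.      0.    ] rms px 1.1336561560612815
w4 (1, 0) [ 0.5893  0.2543  0.1084  0.2429 -0.0249  0.    ] rms px 1.0089026261450835
w4 (1, 1) [ 0.5891  0.2542  0.1087  0.2423 -0.0248  0.0043] rms px 0.9874675779964616
[[-1.1, 0.4], [-0.7, 0.9], [2.0, -0.7], [0.8, -0.7], [-0.2, 0.0], [-0.2, 0.3], [-0.4, 0.7], [0.2, -2.7], [0.6, -2.4], [-0.4, 0.4], [0.5, 0.6], [-0.2, 0.1]]
both (0, 0) [ 0.5897  0.2547  0.1075  0.2332 -0.      0.    ] rms px 1.1055374696439526
both (1, 0) [ 0.5898  0.2542  0.1076  0.2408 -0.025   0.    ] rms px 1.0065790327807516
both (1, 1) [ 0.5889  0.2541  0.1086  0.2393 -0.0244  0.0127] rms px 0.9610176348622343
[[-1.4, -0.2], [-0.5, -0.4], [0.8, -0.2], [0.1, 0.9], [-0.4, 0.4], [1.3, -0.7], [0.2, -0.1], [-0.2, -1.6], [-0.0, -1.6], [-0.6, 2.6], [0.5, 0.6], [-0.7, 1.0], [-0.5, 1.5], [2.3, -0.4], [1.0, -0.8], [-0.1, 0.0], [-0.1, 0.3], [-0.3, 0.6], [0.3, -2.5], [0.6, -2.0], [-0.3, 0.6], [0.5, 0.9], [-0.3, -0.2], [-1.0, 0.2]]
top bolts [[0.6461 0.3087 0.018 ]
 [0.6624 0.2299 0.018 ]
 [0.5095 0.2752 0.018 ]
 [0.5288 0.1998 0.018 ]]
w4 bolts [[0.647  0.3078 0.018 ]
 [0.6658 0.2293 0.018 ]]
w3 bolts [[0.6463 0.3082 0.018 ]
 [0.6623 0.2295 0.018 ]]
w3 tool [-1.4588 -0.0647  0.2588]
```

The wrist views agree: O=(0.5897,0.2547,0.1075), yaw 0.233. The base bolts give yaw 0.231 and the axis line to within 1 mm. Now I'll go above the seat and lower with force monitoring.

```bash
cat >> h.py <<'E'
YAW=.233; O0=np.array([.5897,.2547,.1075]); R0=shaftR(YAW)
Q0=Rot.from_matrix(R0@np.diag([1,-1,-1.])).as_quat()
def S(x,y,z): return O0+R0@(np.array([x,y,z])*1e-3)
def state():
    from bench import monitor
    s=monitor.sense(); return R0.T@s["ft_force"],(R0.T@(s["position"]-O0))*1e3,s
E
python3 - <<'E'
from h import *
from bench import r,monitor
r.movep(S(28.5,0,75),Q0)
r.move_l(S(28.5,0,20),rate=.08); r.dwell(.2)
f0,p,s=state(); print(f0,p,s["clock"],s["gripper_width"])
np.save("f0.npy",f0)
for z in range(17,-8,-2):
    r.move_l(S(28.5,0,z),rate=.03)
    f,p,s=state(); print(z,(f-f0).round(1),p.round(1),round(s["clock"],1))
    if np.linalg.norm(f-f0)>8: break
E
```

```text
[-1.6714  0.7487 -3.9285] [29.0053  0.0451 20.5522] 9.925 0.05516561285388304
17 [-1.1 -0.5  0.5] [28.4 -0.  17. ] 10.2
15 [-1.  -0.9  0.7] [28.4  0.  14.9] 10.4
13 [-0.2  0.   1.4] [28.8  0.  13.1] 10.7
11 [ 0.9 -3.8  2.5] [29.  -0.6 11.1] 10.9
9 [ 0.2 -4.1  9.6] [29.  -0.6  9.7] 11.2
```

Contact at the key-top height with a −y side force, so the key sits to the −y side of the slot. I'll shift the hub to −y and retry.

```bash
python3 - <<'E'
from h import *
from bench import r,monitor
f0=np.load("f0.npy")
r.move_l(S(28.5,0,13),rate=.05)
ok=False
for y in (-1.5,-2.5,-3.5):
    r.move_l(S(28.5,y,13),rate=.03)
    f,p,s=state(); print("y",y,(f-f0).round(1),p.round(1))
    for z in (11,9.5,8,6,4):
        r.move_l(S(28.5,y,z),rate=.03)
        f,p,s=state(); print(z,(f-f0).round(1),p.round(1),round(s["clock"],1))
        if np.linalg.norm(f-f0)>9: break
    else: ok=True; break
    r.move_l(S(28.5,y,13),rate=.05)
print(ok)
snap("wrist","w5")
E
```

```text
y -1.5 [ 0.2 -0.1  0.7] [28.1 -1.3 12.7]
11 [-0.6 -0.2  0.4] [28.2 -1.4 10.7] 11.9
9.5 [-1.1 -0.9  2.7] [28.6 -1.4  9.7] 12.2
8 [ 0.7 -3.   0.4] [28.8 -1.9  7.9] 12.4
6 [ 0.8 -2.5  0.3] [28.6 -1.9  5.7] 12.7
4 [ 0.7 -5.2 -0.3] [28.4 -1.8  3.8] 12.9
True
```

The key is in the slot. I'll continue down to contact, then slide to the shoulder.

```bash
python3 - <<'E'
from h import *
from bench import r,monitor
f0=np.load("f0.npy"); Y=-2.5
r.move_l(S(28.5,Y,4),rate=.03)
for z in np.arange(2.5,-10,-1.5):
    r.move_l(S(28.5,Y,z),rate=.03)
    f,p,s=state(); print(z,(f-f0).round(1),p.round(1),round(s["clock"],1))
    if (f-f0)[2]>12 or np.linalg.norm(f-f0)>20: break
zc=z+.7
r.move_l(S(28.5,Y,zc),rate=.03)
for x in np.arange(27,15,-1.5):
    r.move_l(S(x,Y,zc),rate=.03)
    f,p,s=state(); print("x",x,(f-f0).round(1),p.round(1),round(s["clock"],1))
    if (f-f0)[0]>14 or np.linalg.norm(f-f0)>25: break
E
```

```text
2.5 [ 0.3 -0.2 -0.1] [28.3 -2.1  2.4] 13.5
1.0 [-0.8  1.8  4.6] [28.6 -2.   1.3] 13.7
-0.5 [-2.4  1.5 15.8] [28.6 -2.   1.1] 14.0
x 27.0 [ 0.5  0.7 12.4] [28.6 -2.   1.3] 14.5
x 25.5 [ 3.   0.6 10.9] [28.6 -2.   1.2] 14.7
x 24.0 [5.  1.1 8.9] [28.1 -1.9  1.2] 15.0
x 22.5 [6.9 0.7 7.8] [27.3 -1.9  1.2] 15.2
x 21.0 [ 8.3 -0.6  6.9] [26.1 -1.8  1.1] 15.5
x 19.5 [ 8.1 -0.8  5.3] [25.6 -1.8  1.2] 15.7
x 18.0 [10.4 -1.6  4.7] [25.6 -1.8  1.2] 16.0
x 16.5 [12.5 -2.3  2.4] [25.6 -1.8  1.3] 16.2
```

```bash
python3 - <<'E'
from h import *
from bench import r,monitor,effector
f0=np.load("f0.npy"); Y=-2.0
for z in (-1,-3):
    r.move_l(S(17,Y,z),rate=.03)
    f,p,s=state(); print(z,(f-f0).round(1),p.round(1),round(s["clock"],1))
r.move_l(S(22,Y,0),rate=.03)
f,p,s=state(); print((f-f0).round(1),p.round(1))
effector.command_gripper(.085)
f,p,s=state(); print((f-f0).round(1),p.round(1),s["gripper_width"])
r.move_l(S(22,Y,100),rate=.15)
r.movep(S(-45,Y,120),Q0); r.dwell(.2)
snap("wrist","w6"); print(monitor.sense()["clock"])
E
```

```text
-1 [10.4 -3.7 11.1] [25.6 -1.8  1.1] 16.5
-3 [ 7.4 -3.7 26.8] [25.6 -1.8  1. ] 16.7
[ 5.6 -1.5 12.2] [25.5 -1.8  1.1]
[ 2.2 -0.8  4.1] [20.8 -2.1 -0.6] 0.08489327511018017
18.925
```

View pics/w6.png

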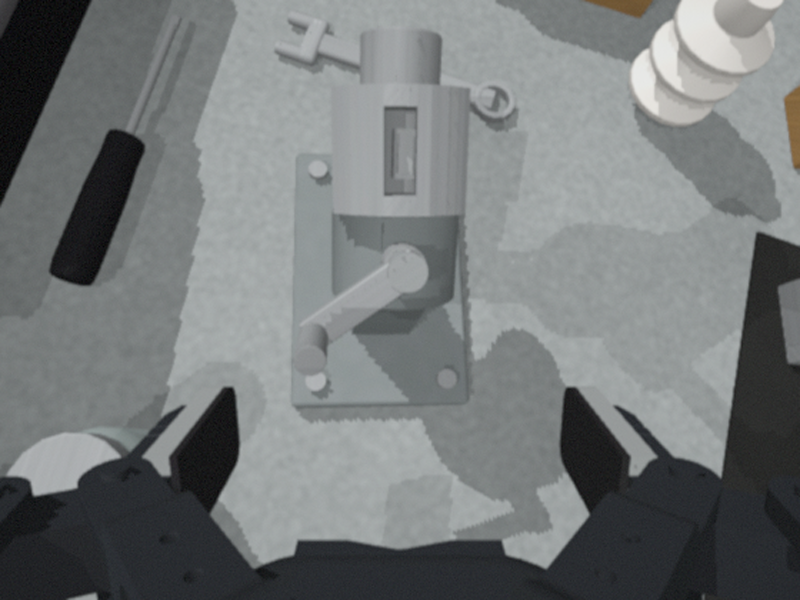

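The hub is seated against the head at (400,150), with the key in its slot. The pivot is at (405,268) and the pin top at (312,357). Now I'll locate the pin and swing the keeper with a caging grasp.

```bash
cat > arc.py <<'E'
from h import *
c=np.load("w6.npz")
def plane(px,z):
    o,d=rays(c,np.array(px)*.7); n=R0[:,2]; P=S(0,0,z)
    t=((P-o)@n)/(d@n); return ((o+d*t[:,None])-O0)@R0*1e3
pin=plane([(311,358)],78)[0]; piv=plane([(405,268)],52)[0]; PC=np.array([-19.5,-1.8])
th=np.arctan2(*(pin[:2]-PC)[::-1])
def pose(t,z,rad=46):
    R=R0@Rot.from_euler('z',t).as_matrix()@np.diag([1,-1,-1.])
    return S(PC[0]+rad*np.cos(t),PC[1]+rad*np.sin(t),z),Rot.from_matrix(R).as_quat()
E
python3 - <<'E'
from arc import *
from bench import r,solver
print(pin,piv,th,np.hypot(*(pin[:2]-PC)))
for t in np.linspace(th,-.05,8): print(round(t,2),[solver.solve_ik(*pose(t,z)) for z in (56,)])
print(solver.solve_ik(*pose(th,110)))
E
```

```text
[-47.3003  30.0127  78.    ] [-19.1421  -4.3268  52.    ] 2.288988096102126 42.24817798667088
2.29 [array([ 0.5317,  0.2115,  2.0292, -0.5524,  0.5042,  0.0148])]
1.95 [array([ 0.542 ,  0.223 ,  1.9941, -0.5369,  0.5286,  0.3384])]
1.62 [array([ 0.541 ,  0.2321,  1.9581, -0.5138,  0.5515,  0.6449])]
1.29 [array([ 0.5297,  0.238 ,  1.9251, -0.4865,  0.5708,  0.9393])]
0.95 [array([ 0.5098,  0.2401,  1.8985, -0.4577,  0.585 ,  1.226 ])]
0.62 [array([ 0.4836,  0.2385,  1.8809, -0.4291,  0.5929,  1.5091])]
0.28 [array([ 0.4535,  0.2331,  1.874 , -0.4023,  0.5937,  1.7922])]
-0.05 [array([ 0.422 ,  0.2245,  1.8784, -0.3786,  0.5873,  2.0784])]
[ 0.5656  0.1218  1.9984 -0.4773  0.6228 -0.0508]
```

All poses are reachable and the keeper is at about 2.26 rad. Swinging it now.

```bash
sed -i 's/PC=np.array(\[-19.5,-1.8\])/PC=np.array([-19.4,-3.5])/' arc.py; python3 - <<'E'
from arc import *
from bench import r,effector,monitor
print(th)
r.movep(*pose(th,115)); effector.command_gripper(.034); r.dwell(.2)
f0=monitor.sense()["ft_force"]
r.move_l(pose(th,58)[0],rate=.08)
f,p,s=state(); print(s["ft_force"]-f0,p,s["clock"])
if np.linalg.norm(s["ft_force"]-f0)<8:
    effector.command_gripper(.018); s=monitor.sense(); print(s["gripper_width"],s["finger_force"],s["ft_force"]-f0)
    for t in np.linspace(th,-.08,13)[1:]:
        P,q=pose(t,58); r.move_l(P,rate=.04,rotation=q)
        f,p,s=state(); print(round(t,2),(s["ft_force"]-f0).round(1),p.round(1),round(s["clock"],1))
        if np.linalg.norm(s["ft_force"]-f0)>30: break
E
```

```text
2.2650595634647805
[-0.7141  0.5478  0.4193] [-48.5968  31.8995  58.1091] 22.3917
0.018068276240494587 0.0 [-0.2805  0.545  -0.754 ]
2.07 [-1.  -0.9 -0.1] [-41.3  37.   58.1] 23.1
1.87 [-0.4 -0.5 -0.9] [-33.2  40.4  58. ] 23.4
1.68 [-1.1 -0.4 -0.6] [-24.4  42.3  58. ] 23.8
1.48 [-0.4  0.1 -0.7] [-15.4  42.4  58. ] 24.2
1.29 [-1.  -0.1 -0.1] [-6.6 40.8 58. ] 24.6
1.09 [-0.   1.1 -1.2] [ 1.8 37.4 58. ] 24.9
0.9 [-0.5  1.1 -0.6] [ 9.3 32.5 58. ] 25.3
0.7 [ 0.4  0.4 -1.5] [15.8 26.3 58. ] 25.7
0.51 [-0.3  1.  -0.8] [20.9 18.9 58.1] 26.1
0.31 [-0.4  0.9 -1.4] [24.5 10.6 58.1] 26.4
0.12 [-0.6  0.7 -0.3] [26.4  1.8 58.1] 26.8
-0.08 [-0.6  1.5 -0.7] [26.6 -7.1 58.1] 27.2
```

I've used all ten picture views, so I'll verify by touch (push to the stop) and by image differencing.

```bash
python3 - <<'E'
from arc import *
from bench import r,effector,monitor
for t in (-.14,-.2,-.26):
    P,q=pose(t,58); r.move_l(P,rate=.04,rotation=q)
    f,p,s=state(); print(t,f.round(1),p.round(1))
    if abs(f[1])>12: break
P,q=pose(-.05,58); r.move_l(P,rate=.04,rotation=q)
effector.command_gripper(.034)
r.move_l(P+R0[:,2]*.06,rate=.12)
r.movep(S(-45,-2,120),Q0); effector.command_gripper(.085); r.dwell(.2)
snap("wrist","w7"); print(monitor.sense()["clock"])
a=cv2.imread("w6_raw.png",0);b=cv2.imread("w7_raw.png",0)
d=(cv2.GaussianBlur(cv2.absdiff(a,b),(3,3),0)>18).astype(np.uint8); d[270:]=0
n,l,st,ce=cv2.connectedComponentsWithStats(d)
for i in range(1,n):
    if st[i,4]>25: print(st[i],ce[i])
c7=np.load("w7.npz")
for t in (0,.15,.3): print(t,proj(c7,[S(PC[0]+46*np.cos(t),PC[1]+46*np.sin(t),z) for z in (50,78)]).round(0).tolist())
print("pivot",proj(c7,S(*PC,52)))
for i in range(75,200,4): print(''.join(" .:-=+*#%@"[min(9,v//26)] for v in b[i,225:345:2]))
E
```

```text
-0.14 [ 0.8  0.6 -0.8] [26.2 -9.8 58. ]
-0.2 [-0.2  5.9 -1.4] [ 25.9 -11.2  58. ]
-0.26 [-0.9 12.7 -2.3] [ 25.3 -11.7  57.9]
30.475
[524   0  24   7  70] [535.9429   3.3286]
[203  13  11   5  26] [208.3846  14.8077]
[456  12  16  16  64] [462.9531  17.9375]
[479  28  48  24 133] [500.9624  44.1729]
[193  33  25  10  60] [205.7667  38.05  ]
[441  32  14  13  50] [447.76  37.16]
[222  35  29  11  74] [236.0811  39.527 ]
[31 49 11 24 48] [35.8542 61.2292]
[463  52  17  14  47] [471.234   59.6383]
[310  58  19   4  42] [320.0952  59.0476]
[342  58  12   6  35] [346.4     60.3143]
[447  69  15  13  42] [453.8333  75.881 ]
[268  71  24   7 140] [279.8929  73.5786]
[334  75  26   8  66] [346.6212  79.5303]
[464  77  34  11  77] [480.4156  84.1429]
[ 73  88  28  12 105] [86.2571 92.3048]
[268  89  25  49 611] [280.8036 116.8314]
[ 52 106  18  37  73] [ 60.4658 123.0411]
[  4 110  11  24  49] [  9.0612 121.8163]
[ 233  114   89   65 1019] [285.8734 152.3553]
[218 118  12   7  37] [223.9459 121.4324]
[ 80 136  10  26  42] [ 84.381  148.8095]
[ 39 144  13  30  53] [ 45.     158.3774]
[528 160  
[... 1719 characters left out ...]
*****------------==++++++++++
++++===+=-==============************-------------==+++++++++
++++====+===============************-------------==+++++++++
++++====+++=============************------------==+++++++**+
++++===+++++++++=======+************------------===+++++++++
++++====++++++++++++++++********++*+-----------====+++++++++
++++====++++++++++++++*+****++******=----------=====++**++++
++++====++++++++++++++*+*************=---------+===+++**++++
++++====++++++++++++++++*+***********+---------+===+++++++++
++++====++++++++++++++++*************=---------+====++++++++
++++===+++++++++++++++++************+===-------+=-==++++*+++
++++===++++++++++++++++++++*******+====--------++==++++*+++*
```

```bash
python3 -c "
from bench import r
print(r.close_job())"
```

```text
the job is handed in; nothing more can be done
None
```

I set hub_b on the shaft, key in its keyway and end face against the shoulder, swung the keeper shut to its stop, and handed the job in after about 30 s of robot time; the hand-in returned no verdict.

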